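# Turn the trophy block in the quick-action vise so its motif faces up

### The arm

A 6-joint arm with a two-finger parallel gripper is mounted at the origin on the work surface. World frame = base frame: x ahead of the robot, y to its left, z up, the work surface at z = 0. Lengths are in m, angles in rad, forces in N, time in s.
With the tool pointing down it reaches from about 0.4 to 0.825 m from the base axis. Payload 7 kg.
Tool frame: the origin (TCP) lies at the centre of the arm's flange, where the gripper is bolted on; the fingertips stand 178 mm ahead of it and the grasp point (between the pads) lies ahead of it (tcp_to_grasp is the z of the grasp point in the tool frame, in m); z points along the fingers, x is the direction in which the jaws open and shut, and the axes are right-handed (so a half turn about z gives the same grasp; the last joint's range is limited). The gripper opens to 88 mm and grips with 3 to 60 N. Pads are 19 mm wide; open, the fingers measure 130 mm over their backs; the gripper's body (78 mm by 193 mm) begins 47 mm behind the grasp point.
Start: joints at [-0.869, 0.359, 0.012, 0, -1.224, -0.288], TCP at [0.271, -0.618, 0.405] pointing down, gripper open.
Joint ranges: [-3.07, 3.07], [-1.43, 2.12], [-1.02, 1.25], [-3.03, 1.67], [-3.05, -0], [-3.03, 3.03]. Speed limits (rad/s): [2.39, 2.39, 3.01, 3.14, 3.14, 3.14].

### API

Orientations are given as [roll, pitch, yaw] about the fixed x, y, z axes, in that order (R = Rz(yaw) Ry(pitch) Rx(roll)).
In Python, from station import get_state, grab_frame, job_done, tcp_to_grasp gives the robot as it stands.
- The arm moves only by the tool drive_tool, never from a script. Its argument "moves" is a list of rows, each a list of 7 numbers: the shift along the tool's x, y, z in mm, then the turn, a rotation vector about the tool's x, y, z in degrees, then the closure, from -1 (fully open) to 1 (shut), so that 0 is half open. In form: [[dx, dy, dz, ax, ay, az, claw], ...]. A call has 1 to 12 rows; each row is the pose to reach, as a shift and turn from the pose commanded when the call began, along the tool's axes at that moment; what a row does not reach only later rows make up. A row lasts 1/8 s, in which the tool goes at most 62.5 mm and 10.7 degrees, less where a joint would pass 70% of its speed; a pose out of reach is approached as far as the arm can. A call with a gripper value outside its range is refused whole. The fingers move at their own pace and stop on an object; "grip_force" is the grip in N (left out, the last holds). Time passes only in rows, so rows that repeat a pose let the fingers close. It gives the time, the measured TCP pose, the force and the opening at its end, in the units of the state.
- get_state(): the state, without advancing time (a new reading comes with each control period).
- grab_frame(name): name is "scene" or "top"; returns a dict with "img" (420x560x3 uint8, red, green, blue), "range_z" (420x560 float32, m along the optical axis (not along the pixel's ray), 0 where there is no reading), "fovy" (degrees; the focal length in pixels is half the picture's height over the tangent of half this angle, whatever the lens; pixels are square), "cx", "cy" (the principal point, pixels), "rvec" (rotation vector, rad) and "tvec" (3), from world to camera coordinates, as OpenCV has them. Camera axes: x right, y down, z forward; pixel columns grow to the right and rows downward; lengths in m; the calibration is good to about 2 mm. A picture is of the moment at which its call begins.
- job_done(): hands the job in, once; it reports no verdict.
The state is a dict: "t": time; "q": joint angles; "qd": joint speeds; "joint_efforts": joint torques, N m; "eef_pos": TCP position; "ee_rot": TCP orientation; "force": force on the tool from outside, world axes, zero at the start; "moment": the same for the moment, N m; "width": finger opening in m.
Only numpy, scipy, OpenCV 4.12 (cv2) and the standard library are available. Lean on these libraries where they do the work, as an engineer would, in place of code of your own. Each camera call takes 0.05 s, during which the arm holds its last target. There are 200 camera calls.

### The job

The end grain of the little cedar trophy block is sanded, so turn the block in the vise for work on its motif: free the cam handle, draw the sliding jaw back, take the block and lay it on the vise's two steel ways, motif face up, mid-way across the jaws, lengthwise so that the jaws will hold it by its two ends. Slide the jaw up so the block is tight and square against the fixed jaw, and lock the cam handle (clockwise) so that it is firmly clamped. Leave the hammer, glue bottle, plaque and basket where they are.

Things in the scene. Friction and masses are not known exactly. Their poses are not given: they have to be found in the camera images.
- vise: Quick-action woodworking vise, blue iron with plywood jaw liners, bolted to the bench. Base plate 100 x 270 mm, 12 mm thick. Origin on the bench top, x across the jaws, y the way the sliding jaw opens, z up. Sliding jaw: 86 mm wide, 56 mm long, top 57 mm above the bench.
- bed (a point): Middle of the top of the two steel ways that carry the block, at vise (0, 0, 30 mm). They run along the vise's y, each 14 mm wide, centred at x = +17 and -17 mm; beside them (|x| over 25 mm) it is free down to the 12 mm base plate.
- fixed_face (a point): Middle of the lower edge of the fixed jaw's face, at vise (0, -60, 30 mm). The face looks to the vise's +y; it is 90 mm wide and 26 mm high (top 56 mm above the bench); the jaw is 42 mm thick behind it.
- jaw (a joint): Slide of the moving jaw in m, growing as it opens along the vise's +y. With the cam free the opening between the jaws is 44 mm + this value. Range -0.034 to 0.065; 0 at the start. It stays where it is left; moving it takes about 10 N.
- cam (a joint): Angle in rad of the red T-handle on the sliding jaw. 0 = free (bar along the vise's x); clockwise from above locks, 1.4 = fully locked (bar nearly along y), stop at 1.45. It pushes the jaw's liner out by 4 mm x sin(angle) towards the fixed jaw, springily (about 6 N per mm of squeeze). Stays where left (friction 0.12 N m). Starts locked, at 1.1 to 1.4.
- handle (a point): Middle of the T-handle's bar, on its upright turning axis, at vise x = 0, y = 30 mm + jaw value, 88 mm above the bench. Bar 66 mm long, 14 mm wide, 20 mm high, on a 16 mm round stem, 21 mm clear above the jaw. Pinched across its width it turns the cam and slides the jaw.
- pad: Plywood-faced liner of the sliding jaw, 86 mm wide, 26 mm high, lower edge 30 mm above the bench. Its face, towards the fixed jaw, lies 16 mm from this origin along the vise's -y.
- block: Light cedar block 50 (x) x 40 (y) x 80 (z) mm, 60 to 110 g. Origin at the centre of the end it first stands on; z along its length, +y out of the motif face. At the start it stands on the ways against the fixed jaw, axes parallel to the vise's, motif towards the sliding jaw. At the end +y points up and z lies along the vise's y, either way.
- block_centre (a point): Centre of the block, 40 mm from each end, 20 mm from the motif face.
- motif (a point): Centre of the flush round motif (33 mm, dark wood ring, blue acrylic, light strap) on the block's +y face, 58 mm from the block's origin along its z.
- hammer: Hammer lying on the bench on the vise's -x side, yellow handle, dark head, 240 mm long along its x, 26 mm high. Origin mid-length, on the bench. Leave alone.
- glue: White glue bottle with orange nozzle, standing on the vise's +x side, 54 mm across, 160 mm tall, origin under its centre. Leave alone.
- plaque: Pentagonal cedar plaque lying flat on the vise's +x side, 80 mm from centre to corners, 28 mm thick, origin under its centre. Leave alone.
- basket: Green basket of spare pentagon boards, 320 (x) x 210 (y) mm, up to 100 mm high, fixed, to the robot's right. Origin under its centre. Leave alone.
Mind the look-alikes: they are no part of the job. There is more than one size of the block; the job needs the middle-sized.

How it is judged:
By the outcome, as a careful person would: the job done as asked, in the order asked, and still so for the second after the job is handed in, with the robot touching nothing.
It also fails if it takes over 72 s, if anything falls off the work surface, if the arm or the gripper's body presses on something with over 40 N, if the wrist force passes 120 N, or if a joint passes its speed limit or range.

## Working session

There is one attempt and no reset: what is moved stays moved. The work goes in short steps, Python scripts to look and compute and a tool call to move; the robot and the scene stay as the last step left them, time stands still between calls to the robot, and variables do not carry over. Pictures are saved under pics/ and viewed, about 8 in all and at most 12, crops included, and the job is handed in when it is done.

Besides the shell and the picture viewer there is one more tool, called after "Call:" by a JSON object that holds its "method" and its "body". drive_tool: Moves the arm, as the interface text tells. Its arguments: {"type":"object","properties":{"moves":{"type":"array"},"grip_force":{"type":"number"}},"required":["moves"]}

```bash
mkdir -p pics; ls; cat > h.py <<'E'
import numpy as np,cv2
from station import *
from scipy.spatial.transform import Rotation as R
def cam(name):
    f=grab_frame(name); H=f["img"].shape[0]
    fl=H/2/np.tan(np.radians(f["fovy"])/2)
    Rm=R.from_rotvec(np.ravel(f["rvec"])).as_matrix(); t=np.ravel(f["tvec"])
    f.update(f=fl,R=Rm,t=t,C=-Rm.T@t); return f
def cloud(f):
    z=f["range_z"]; v,u=np.mgrid[:z.shape[0],:z.shape[1]]
    p=np.stack([(u-f["cx"])/f["f"]*z,(v-f["cy"])/f["f"]*z,z],-1)
    return (p-f["t"])@f["R"]
def onplane(f,u,v,h):
    d=f["R"].T@np.array([(u-f["cx"])/f["f"],(v-f["cy"])/f["f"],1]); return f["C"]+d*(h-f["C"][2])/d[2]
def save(f,n,box=None,s=1):
    im=f["img"][:,:,::-1]
    if box: im=im[box[1]:box[3],box[0]:box[2]]
    cv2.imwrite("pics/"+n,cv2.resize(im,None,fx=s,fy=s,interpolation=cv2.INTER_CUBIC))
E
python3 - <<'E'
from h import *
print(get_state(), tcp_to_grasp)
for n in("scene","top"):
    f=cam(n); save(f,n+"0.png",s=1.4); print(n,f["C"],f["f"],f["cx"],f["cy"],f["R"].round(2).tolist(),(f["range_z"]>0).mean())
E
```

```text
pics
{'t': 0.0, 'q': array([-8.68898510e-01,  3.59349007e-01,  1.10678577e-02, -3.57800665e-04,
       -1.22405357e+00, -2.88074918e-01]), 'qd': array([ 7.73024583e-04,  7.22712613e-04,  8.65002382e-05, -1.60935418e-03,
       -1.66901647e-03, -1.01692961e-03]), 'joint_efforts': array([ 1.86240213e-03, -5.82711303e+01,  2.93054670e+01,  6.99728921e+00,
        6.53704628e-03, -1.62275228e-04]), 'eef_pos': array([ 0.27133431, -0.6178539 ,  0.40374947]), 'ee_rot': array([-3.14147804e+00, -1.57057018e-03,  1.98449728e+00]), 'force': array([-0.59270531,  0.2702329 ,  0.05406321]), 'moment': array([-0.00343886, -0.02831599,  0.02565649]), 'width': 0.08764377187415846} 0.1593
scene [ 1.05728704 -0.69478807  1.09310986] 466.25104944424993 280.1778384271595 202.96677819978416 [[0.75, 0.66, -0.01], [0.54, -0.62, -0.56], [-0.38, 0.41, -0.83]] 0.9959778911564626
top [ 0.41586674 -0.22331503  1.67121444] 520.8618373532983 278.99161270235885 206.16207351051764 [[-0.02, -1.0, 0.01], [-0.99, 0.01, -0.11], [0.11, -0.01, -0.99]] 0.9958163265306123
```

View pics/top0.png

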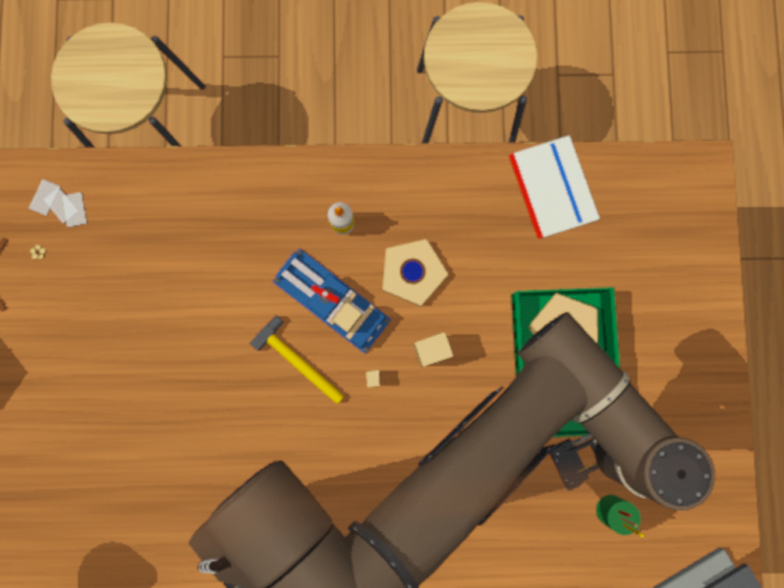

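View pics/scene0.png

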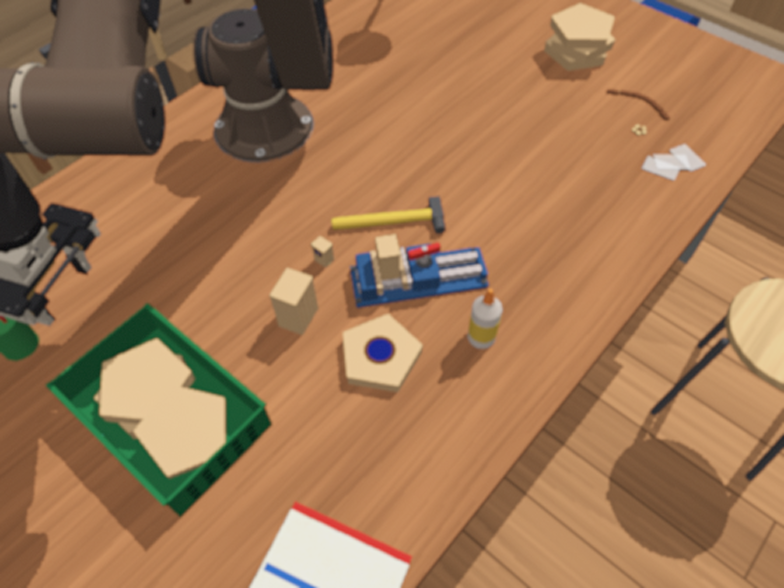

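The top view shows the vise at about (332,300) with its opening direction up-left, the red handle at (325,294) and the middle block at (348,317). The large and small look-alikes are at (433,349) and (373,378).

```bash
python3 - <<'E'
from h import *
f=cam("top"); g=cam("scene")
for n,f in(("top",f),("scene",g)):
    P=cloud(f); hsv=cv2.cvtColor(f["img"],cv2.COLOR_RGB2HSV); h,s,v=cv2.split(hsv)
    c=np.array([.50,-.31]) 
    near=(np.hypot(P[...,0]-.62,P[...,1]+.15)<.25)
    red=near&((h<6)|(h>174))&(s>190)&(v>100)&(P[...,2]>.07)
    blue=near&(h>100)&(h<120)&(s>130)&(P[...,2]<.07)
    for nm,m in(("red",red),("blue",blue)):
        p=P[m]; 
        if len(p)<5: print(n,nm,len(p)); continue
        r=cv2.minAreaRect((p[:,:2]*1000).astype(np.float32)); q=p[p[:,2]>np.percentile(p[:,2],60)]
        w=np.linalg.svd(q[:,:2]-q[:,:2].mean(0))[2][0]
        print(n,nm,len(p),p.mean(0).round(4),"zp",np.percentile(p[:,2],[5,50,95]).round(3),r, "pca",np.degrees(np.arctan2(w[1],w[0])))
    top=near&(P[...,2]>.102)&(P[...,2]<.118)&(s<150)&(h>8)&(h<30)
    nl,L,st,ce=cv2.connectedComponentsWithStats(top.astype(np.uint8))
    for i in range(1,nl):
        if st[i,4]>30:
            p=P[L==i]; print(n,"blk",st[i],p.mean(0).round(4),cv2.minAreaRect((p[:,:2]*1000).astype(np.float32)))
E
```

```text
top red 56 [ 0.5841 -0.0939  0.0971] zp [0.091 0.097 0.103] ((584.53515625, -92.59453582763672), (62.84621810913086, 11.313493728637695), 60.5761833190918) pca -117.80307258216274
top blue 1322 [ 0.5838 -0.1179  0.0331] zp [0.006 0.03  0.06 ] ((632.490478515625, -142.11355590820312), (263.4787902832031, 230.30023193359375), 51.7966194152832) pca -126.96284870117071
top blk [234 145  17  17 125] [ 0.7554 -0.1258  0.1104] ((758.3128051757812, -124.26927185058594), (51.50136184692383, 49.31671142578125), 73.61061096191406)
top blk [238 217  20  20 217] [ 0.5325 -0.1391  0.1091] ((532.6686401367188, -139.05084228515625), (40.202476501464844, 49.291404724121094), 51.22722625732422)
top blk [296 238  24  24 318] [ 0.4637 -0.3175  0.1098] ((460.5790100097656, -323.4790954589844), (55.499549865722656, 67.97900390625), 17.7247371673584)
scene red 45 [ 0.5884 -0.0985  0.0921] zp [0.086 0.092 0.098] ((589.1729125976562, -96.98956298828125), (55.60575485229492, 7.026762008666992), 59.48393249511719) pca -118.76900494867645
scene blue 1298 [ 0.5961 -0.1518  0.0304] zp [0.008 0.028 0.057] ((634.0491333007812, -140.12887573242188), (262.262939453125, 220.45059204101562), 53.965877532958984) pca 41.23098845308052
scene blk [268 167  18  18 241] [ 0.5355 -0.1402  0.1082] ((534.0807495117188, -138.9669952392578), (39.528018951416016, 55.67940139770508), 51.5006217956543)
scene blk [202 191  22  28 403] [ 0.4675 -0.3189  0.1088] ((464.0443420410156, -323.68560791015625), (53.73903274536133, 70.46192932128906), 19.944034576416016)
scene blk [338 211  21  18 180] [ 0.7636 -0.1342  0.1103] ((761.5624389648438, -127.99055480957031), (50.937049865722656, 44.72895431518555), 27.8139705657959)
```

```bash
python3 - <<'E'
from h import *
T=cam("top"); S=cam("scene")
a=cv2.resize(T["img"][170:260,185:290],None,fx=5,fy=5,interpolation=cv2.INTER_CUBIC); b=cv2.resize(S["img"][155:225,240:355],None,fx=4.5,fy=4.5,interpolation=cv2.INTER_CUBIC)
cv2.imwrite("pics/vise.png",np.vstack([np.pad(x,((0,0),(0,530-x.shape[1]),(0,0))) for x in(a,b)])[:,:,::-1])
for n,f in(("top",T),("scene",S)):
    P=cloud(f); h,s,v=cv2.split(cv2.cvtColor(f["img"],cv2.COLOR_RGB2HSV))
    m=((h>98)&(h<122)&(s>120)&(abs(P[...,2])<.12)&(np.hypot(P[...,0]-.58,P[...,1]+.1)<.18)).astype(np.uint8)
    nl,L,st,ce=cv2.connectedComponentsWithStats(m); i=1+st[1:,4].argmax()
    p=P[(L==i)&(P[...,2]<.022)]; print(n,len(p),cv2.minAreaRect((p[:,:2]*1000).astype(np.float32)))
    p=P[(L==i)]; print(n,len(p),cv2.minAreaRect((p[:,:2]*1000).astype(np.float32)))
E
```

```text
top 419 ((614.9531860351562, -56.21177673339844), (147.63656616210938, 94.6932601928711), 51.43654251098633)
top 800 ((615.009033203125, -56.14167785644531), (151.27574157714844, 94.6932601928711), 51.43654251098633)
scene 574 ((603.2267456054688, -128.80575561523438), (267.3504638671875, 80.20393371582031), 38.18160629272461)
scene 1188 ((583.5108642578125, -103.83267211914062), (260.8519592285156, 91.70626831054688), 51.006263732910156)
```

View pics/vise.png

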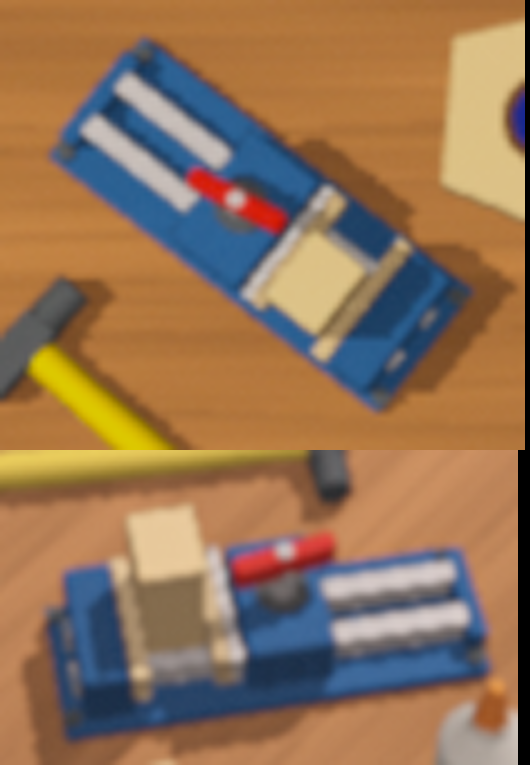

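The crops show the handle axis (silver dot) at top-crop (235,200) and scene-crop (285,100). Base corners are near top-crop (145,38), (50,153), (380,410) and (470,288), and the block stands off-centre towards the hammer.

```bash
python3 - <<'E'
from h import *
T=cam("top"); S=cam("scene")
c=[onplane(T,185+(u-2)/5,170+(v-2)/5,.012)[:2] for u,v in((145,38),(50,153),(380,410),(470,288))]
c=np.array(c); print((c*1000).round(1), (c.mean(0)*1000).round(1))
for d in (c[0]-c[3],c[1]-c[2],c[1]-c[0]): print(np.linalg.norm(d)*1000,np.degrees(np.arctan2(d[1],d[0])))
H=[onplane(T,185+233/5,170+198/5,.0985)[:2],onplane(S,240+283/4.5,155+98/4.5,.0985)[:2]]; print("handle",np.round(H,4))
y=np.radians(51.4); ey=np.array([np.cos(y),np.sin(y)]); ex=np.array([ey[1],-ey[0]])
for o in (c.mean(0),): 
    for p in H+[np.array([.533,-.139]),np.array([.534,-.139])]: print("vise",((p-o)@ex*1000).round(1),((p-o)@ey*1000).round(1))
E
```

```text
[[ 700.   -26.8]
 [ 626.2   34.1]
 [ 458.8 -175.6]
 [ 535.5 -233.9]] [ 580.1 -100.6]
264.4876068884385 51.532205244651365
268.3730345030962 51.40287310510566
95.75115234040364 140.45957455097957
handle [[ 0.5849 -0.0915]
 [ 0.5863 -0.092 ]]
vise -1.9 10.0
vise -0.5 10.5
vise -12.9 -59.5
vise -12.1 -58.8
```

```bash
cat >> h.py <<'E'
O=np.array([.5672,-.1157,0]); YAW=np.radians(51.45)
V=R.from_euler("z",YAW).as_matrix()
def tool(yawdeg,tilt=0):
    "tool down, x axis at world yaw; tilt about tool x (deg)"
    return (R.from_euler("z",yawdeg,degrees=True)*R.from_euler("x",180,degrees=True)*R.from_euler("x",tilt,degrees=True))
def go(gp,Rt,vise=True):
    "shift mm / turn deg in tool axes to bring grasp point to gp (m)"
    s=get_state(); R0=R.from_euler("xyz",s["ee_rot"]); p0=s["eef_pos"]
    w=O+V@np.array(gp) if vise else np.array(gp)
    p=w-tcp_to_grasp*Rt.as_matrix()[:,2]
    print("shift",(R0.inv().apply(p-p0)*1000).round(1),"turn",np.degrees((R0.inv()*Rt).as_rotvec()).round(1),"tcp",p.round(3))
def where():
    s=get_state(); R0=R.from_euler("xyz",s["ee_rot"]); g=s["eef_pos"]+tcp_to_grasp*R0.as_matrix()[:,2]
    print("t",round(s["t"],2),"vise",(V.T@(g-O)*1000).round(1),"rot",np.degrees(s["ee_rot"]).round(1),"F",s["force"].round(1),"w",s["width"],"q",s["q"].round(2))
E
python3 -c "
from h import *
go([0.5855,-.0918,.16],tool(152),False)"
```

```text
shift [355.5 499.2  85.3] turn [  0.   -0.  -38.3] tcp [ 0.586 -0.092  0.319]
```

Call:
{"method": "drive_tool", "body": {"moves": [[180, 250, 20, 0, 0, -20, -1], [355, 499, 60, 0, 0, -38.3, -1], [355, 499, 60, 0, 0, -38.3, -1], [355, 499, 60, 0, 0, -38.3, -1], [355, 499, 60, 0, 0, -38.3, -1], [355, 499, 60, 0, 0, -38.3, -1], [355, 499, 60, 0, 0, -38.3, -1], [355, 499, 60, 0, 0, -38.3, -1], [355, 499, 60, 0, 0, -38.3, -1], [355, 499, 60, 0, 0, -38.3, -1], [355, 499, 85, 0, 0, -38.3, -1], [355, 499, 85, 0, 0, -38.3, -1]], "grip_force": 40}}

```text
t: 1.9
eef_pos: [0.585, -0.0917, 0.3179]
ee_rot: [-3.14, -0.003, 2.654]
force: [-0.5, -0.7, 0.3]
width: 0.0875
```

```bash
python3 -c "
from h import *
where()
go([0.5855,-.0918,.090],tool(152),False)
f=cam('scene'); save(f,'s1.png',(200,110,380,250),4)"
```

```text
t 1.9 vise [ 29.4   1.5 158.6] rot [-179.9   -0.2  152.1] F [-0.5 -0.7  0.3] w 0.08747222033897212 q [ 0.17  0.3  -0.29 -0.   -0.99 -0.66]
shift [-0.7  0.3 68.6] turn [-0.1 -0.2  0.1] tcp [ 0.586 -0.092  0.249]
```

View pics/s1.png

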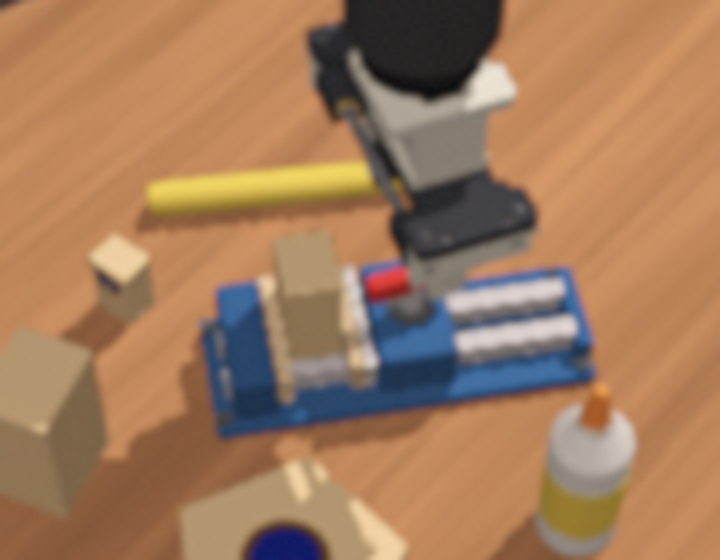

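Call:
{"method": "drive_tool", "body": {"moves": [[-0.7, 0, 40, 0, 0, 0, -1], [-0.7, 0, 69, 0, 0, 0, -1], [-0.7, 0, 69, 0, 0, 0, -1], [-0.7, 0, 69, 0, 0, 0, 1], [-0.7, 0, 69, 0, 0, 0, 1], [-0.7, 0, 69, 0, 0, 0, 1], [-0.7, 0, 69, 0, 0, 0, 1], [-0.7, 0, 69, 0, 0, 0, 1], [-0.7, 0, 69, 0, 0, 0, 1]]}}

```text
t: 3.08
eef_pos: [0.5861, -0.0926, 0.2506]
ee_rot: [-3.142, -0.0, 2.653]
force: [-0.3, -0.1, 0.2]
width: 0.0333
```

```bash
sed -i 's/YAW=np.radians(51.45)/YAW=np.radians(51.45-90)/' h.py; python3 -c "
from h import *
where()"
```

```text
t 3.08 vise [ 0.4 29.8 91.3] rot [-180.   -0.  152.] F [-0.3 -0.1  0.2] w 0.03333610510435317 q [ 0.17  0.37 -0.36 -0.   -0.84 -0.66]
```

Call:
{"method": "drive_tool", "body": {"moves": [[0, 0, 0, 0, 0, 0, 1], [0, 0, 0, 0, 0, 0, 1], [0, 0, 0, 0, 0, 0, 1], [0, 0, 0, 0, 0, 0, 1], [0, 0, 0, 0, 0, 0, 1]]}}

```text
t: 3.7
eef_pos: [0.5849, -0.0921, 0.2504]
ee_rot: [-3.141, -0.003, 2.653]
force: [-5.9, 6.3, 6.0]
width: 0.0146
```

Call:
{"method": "drive_tool", "body": {"moves": [[0, 0, 0, 0, 0, -8, 1], [0, 0, 0, 0, 0, -16, 1], [0, 0, 0, 0, 0, -24, 1], [0, 0, 0, 0, 0, -32, 1], [0, 0, 0, 0, 0, -40, 1], [0, 0, 0, 0, 0, -48, 1], [0, 0, 0, 0, 0, -56, 1], [0, 0, 0, 0, 0, -63, 1], [0, 0, 0, 0, 0, -70, 1], [0, 0, 0, 0, 0, -75, 1], [0, 0, 0, 0, 0, -79, 1], [0, 0, 0, 0, 0, -79, 1]]}}

```text
t: 5.2
eef_pos: [0.5857, -0.0919, 0.2504]
ee_rot: [3.14, 0.0, -2.251]
force: [-2.4, 5.3, 1.6]
width: 0.0144
```

```bash
python3 -c "
from h import *
where();print(get_state()['moment']); go([0,.090,.0908],tool(231.4))"
```

```text
t 5.2 vise [-0.5 30.2 91.1] rot [ 179.9    0.  -128.9] F [-2.4  5.3  1.6] w 0.014414566226761023 q [ 0.17  0.37 -0.36 -0.   -0.84  0.72]
[ 2.00342869  1.00583032 -0.01304273]
shift [-59.9   0.1   0.3] turn [ 0.1  0.  -0.3] tcp [ 0.623 -0.045  0.25 ]
```

Call:
{"method": "drive_tool", "body": {"moves": [[-10, 0, 0, 0, 0, 0, 1], [-20, 0, 0, 0, 0, 0, 1], [-30, 0, 0, 0, 0, 0, 1], [-40, 0, 0, 0, 0, 0, 1], [-50, 0, 0, 0, 0, 0, 1], [-59, 0, 0, 0, 0, 0, 1], [-60, 0, 0, 0, 0, 0, 1], [-60, 0, 0, 0, 0, 0, 1], [-60, 0, 0, 0, 0, 0, -0.3], [-60, 0, 0, 0, 0, 0, -0.3], [-60, 0, 0, 0, 0, 0, -0.3]]}}

```text
t: 6.58
eef_pos: [0.6242, -0.0459, 0.2507]
ee_rot: [-3.141, 0.001, -2.251]
force: [-0.6, -0.8, 0.4]
width: 0.039
```

```bash
python3 -c "
from h import *
where();go([0,.090,.18],tool(231.4));f=cam('scene'); save(f,'s2.png',(230,120,380,240),4)"
```

```text
t 6.58 vise [ 1.1 90.2 91.4] rot [-180.    0. -129.] F [-0.6 -0.8  0.4] w 0.039044109839079 q [ 0.24  0.41 -0.29 -0.   -0.87  0.65]
shift [  0.1   1.  -88.6] turn [-0.   0.  -0.4] tcp [ 0.623 -0.045  0.339]
```

View pics/s2.png

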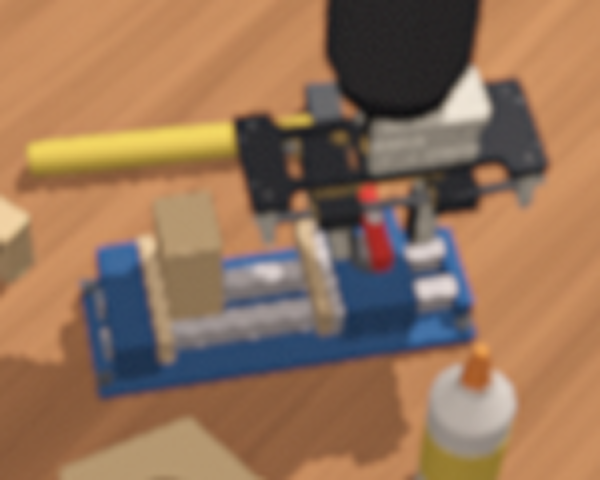

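```bash
python3 -c "
from h import *
for t in (60,-60): print(V.T@tool(141.4,t).as_matrix()[:,2])
R0=R.from_euler('xyz',get_state()['ee_rot'])
s=get_state(); z=.26
for t in (0,20,40,60): 
  go([-.012,-.04+.12*np.sin(np.radians(t)),.22],tool(141.45,t)); go([-.012,-.04+.12*np.sin(np.radians(t)),.22],tool(141.45,-t))"
```

```text
[-7.55749639e-04 -8.66025074e-01 -5.00000000e-01]
[ 7.55749639e-04  8.66025074e-01 -5.00000000e-01]
shift [ 130.1   12.  -128.7] turn [ 0.   0.  89.6] tcp [ 0.533 -0.14   0.379]
shift [ 130.1   12.  -128.7] turn [ 0.   0.  89.6] tcp [ 0.533 -0.14   0.379]
shift [  34.6   12.7 -119. ] turn [15.7 15.6 88.6] tcp [ 0.592 -0.065  0.37 ]
shift [ 143.6   11.9 -119.1] turn [-15.7 -15.6  88.6] tcp [ 0.525 -0.15   0.37 ]
shift [-49.4  13.4 -91.3] turn [31.4 31.2 85.6] tcp [0.645 0.001 0.342]
shift [155.4  11.8 -91.4] turn [-31.4 -31.1  85.6] tcp [ 0.517 -0.159  0.342]
shift [-111.7   13.8  -48.9] turn [46.9 46.5 80.5] tcp [0.684 0.05  0.3  ]
shift [164.2  11.8 -49. ] turn [-46.9 -46.5  80.6] tcp [ 0.512 -0.166  0.3  ]
```

Call:
{"method": "drive_tool", "body": {"moves": [[0, 0, -60, 0, 0, 0, -0.3], [0, 5, -120, 0, 0, 0, -0.6], [0, 12, -125, 0, 0, 10, -1], [0, 12, -125, 0, 0, 20, -1], [0, 12, -125, 0, 0, 30, -1], [0, 12, -125, 0, 0, 40, -1], [0, 12, -125, 0, 0, 50, -1], [0, 12, -125, 0, 0, 60, -1], [0, 12, -125, 0, 0, 70, -1], [0, 12, -125, 0, 0, 80, -1], [0, 12, -125, 0, 0, 89.6, -1], [0, 12, -125, 0, 0, 89.6, -1]]}}

```text
t: 8.12
eef_pos: [0.6146, -0.0384, 0.3756]
ee_rot: [3.141, 0.0, 2.469]
force: [1.1, -0.3, 0.7]
width: 0.0875
```

```bash
python3 -c "
from h import *
where()
go([-.012,.06,.23],tool(141.45,60))"
```

```text
t 8.12 vise [-11.1  90.  216.3] rot [180.    0.  141.5] F [ 1.1 -0.3  0.7] w 0.08749208972921049 q [ 0.25  0.28 -0.17 -0.   -1.12 -0.93]
shift [  0.9 107.9  66. ] turn [60.  0.  0.] tcp [0.681 0.047 0.31 ]
```

Call:
{"method": "drive_tool", "body": {"moves": [[1, 18, 5, 10, 0, 0, -1], [1, 36, 15, 20, 0, 0, -1], [1, 54, 25, 30, 0, 0, -1], [1, 72, 38, 40, 0, 0, -1], [1, 90, 52, 50, 0, 0, -1], [1, 108, 66, 60, 0, 0, -1], [1, 108, 66, 60, 0, 0, -1], [1, 108, 66, 60, 0, 0, -1], [1, 108, 66, 60, 0, 0, -1], [1, 108, 66, 60, 0, 0, -1]]}}

```text
t: 9.38
eef_pos: [0.681, 0.046, 0.3115]
ee_rot: [-2.098, 0.001, 2.468]
force: [0.7, -0.1, -0.6]
width: 0.0876
```

```bash
python3 -c "
from h import *
where()
go([-.012,-.04,.086],tool(141.45,60)); go([-.012,.012,.116],tool(141.45,60))
T=cam('top'); S=cam('scene'); save(S,'s3.png',(200,90,400,240),3.5)
P=cloud(S); h,s,v=cv2.split(cv2.cvtColor(S['img'],cv2.COLOR_RGB2HSV))
q=(P-O)@V; m=(abs(q[...,0])<.05)&(abs(q[...,1]+.04)<.04)&(q[...,2]>.104)&(q[...,2]<.12)&(s<150)&(h>8)&(h<30)
print(m.sum(),q[m].mean(0).round(4),cv2.minAreaRect((q[m][:,:2]*1000).astype(np.float32)))"
```

```text
t 9.38 vise [-11.9  59.6 231.4] rot [-120.2    0.   141.4] F [ 0.7 -0.1 -0.6] w 0.08756283504558479 q [ 0.45  0.7  -0.01  0.4  -1.84 -1.22]
shift [  0.2  76.1 159.2] turn [ 0.2 -0.  -0.1] tcp [ 0.619 -0.032  0.166]
shift [ 0.2 76.3 99.2] turn [ 0.2 -0.  -0.1] tcp [0.651 0.009 0.196]
228 [-0.0105 -0.039   0.1085] ((-11.14026927947998, -38.869361877441406), (39.910587310791016, 50.87391662597656), 89.9039077758789)
```

View pics/s3.png

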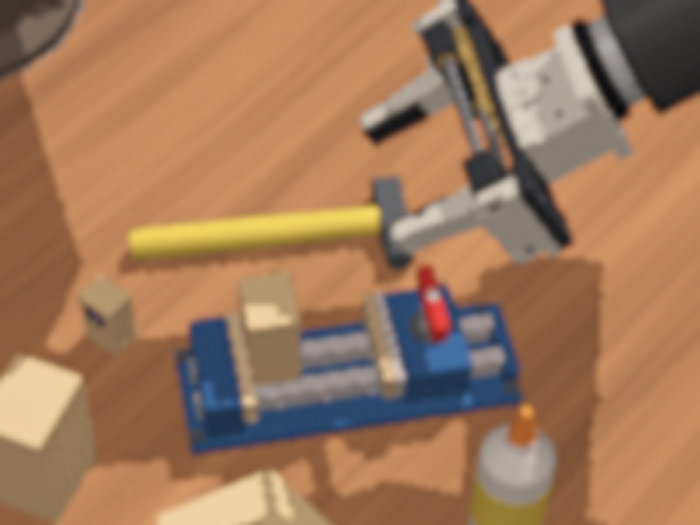

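Call:
{"method": "drive_tool", "body": {"moves": [[0, 36, 50, 0, 0, 0, -1], [-0.8, 73, 98, 0, 0, 0, -1], [-0.8, 73, 115, 0, 0, 0, -1], [-0.8, 73, 130, 0, 0, 0, -1], [-0.8, 73, 145, 0, 0, 0, -1], [-0.8, 73, 157, 0, 0, 0, -1], [-0.8, 73, 157, 0, 0, 0, -1], [-0.8, 73, 157, 0, 0, 0, -1]]}}

```text
t: 10.48
eef_pos: [0.6202, -0.0314, 0.1684]
ee_rot: [-2.095, 0.001, 2.468]
force: [0.4, 0.0, 0.6]
width: 0.0875
```

```bash
python3 -c "
from h import *
where()
S=cam('scene'); save(S,'s4.png',(220,110,380,230),4)"
```

```text
t 10.47 vise [-11.1 -39.   88.7] rot [-120.     0.   141.4] F [0.4 0.  0.6] w 0.08753945315304346 q [ 0.38  0.76 -0.3   0.44 -1.5  -1.33]
```

View pics/s4.png

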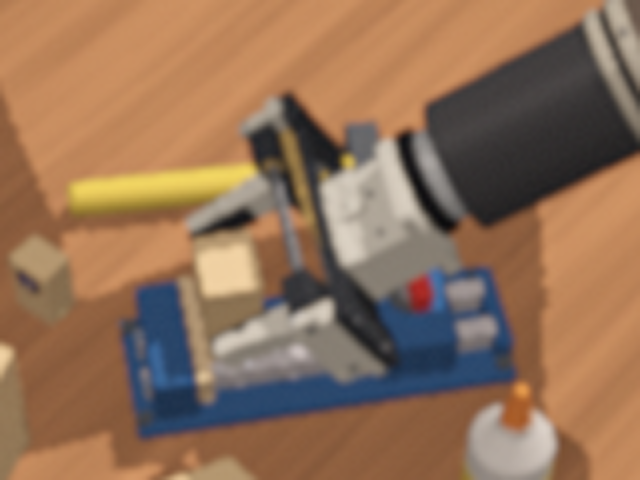

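The fingers straddle the block with no contact force. Closing.

Call:
{"method": "drive_tool", "body": {"moves": [[0, 0, 0, 0, 0, 0, 1], [0, 0, 0, 0, 0, 0, 1], [0, 0, 0, 0, 0, 0, 1], [0, 0, 0, 0, 0, 0, 1], [0, 0, 0, 0, 0, 0, 1], [0, 0, 0, 0, 0, 0, 1], [0, 0, 0, 0, 0, 0, 1], [0, 0, 0, 0, 0, 0, 1]], "grip_force": 30}}

```text
t: 11.52
eef_pos: [0.6197, -0.0317, 0.1679]
ee_rot: [-2.094, -0.0, 2.468]
force: [-0.4, 0.1, -0.1]
width: 0.0499
```

```bash
python3 -c "
from h import *
where()
go([-.011,.03,.20],tool(141.45,60))
"
```

```text
t 11.53 vise [-11.4 -39.5  88.3] rot [-120.    -0.   141.4] F [-0.4  0.1 -0.1] w 0.049866384427378466 q [ 0.38  0.77 -0.3   0.44 -1.5  -1.33]
shift [  -0.2  -62.  -116.1] turn [-0. -0. -0.] tcp [0.663 0.023 0.28 ]
```

Call:
{"method": "drive_tool", "body": {"moves": [[0, -13, -10, 0, 0, 0, 1], [0, -35, -21, 0, 0, 0, 1], [0, -70, -41, 0, 0, 0, 1], [0, -105, -61, 0, 0, 0, 1], [0, -140, -81, 0, 0, 0, 1], [0, -140, -81, 0, 0, 0, 1], [0, -140, -81, 0, 0, 0, 1]]}}

```text
t: 12.4
eef_pos: [0.6194, -0.0318, 0.3309]
ee_rot: [-2.096, 0.001, 2.468]
force: [-0.6, 0.8, -1.3]
width: 0.05
```

```bash
python3 -c "
from h import *
where()
for t in (40,20,0,-15,-30): go([-.0,-.035,.25],tool(141.45,t))
"
```

```text
t 12.4 vise [-11.6 -39.7 251. ] rot [-120.1    0.   141.4] F [-0.6  0.8 -1.3] w 0.04999086976158243 q [ 0.38  0.58 -0.21  0.45 -1.74 -1.21]
shift [-11.6 -51.    5.9] turn [-19.9  -0.   -0.1] tcp [ 0.609 -0.063  0.372]
shift [-11.6 -99.   33.5] turn [-39.9  -0.   -0.1] tcp [ 0.579 -0.1    0.4  ]
shift [ -11.7 -134.6   75.9] turn [-59.9  -0.   -0.1] tcp [ 0.545 -0.143  0.409]
shift [ -11.7 -150.6  114.2] turn [-74.9   0.   -0.1] tcp [ 0.52  -0.175  0.404]
shift [ -11.8 -156.1  155.5] turn [-89.9   0.   -0.1] tcp [ 0.496 -0.205  0.388]
```

Call:
{"method": "drive_tool", "body": {"moves": [[-5, -27, 3, -10, 0, 0, 1], [-11.6, -51, 6, -20, 0, 0, 1], [-11.6, -76, 19, -30, 0, 0, 1], [-11.6, -99, 33.5, -40, 0, 0, 1], [-11.6, -118, 54, -50, 0, 0, 1], [-11.7, -134.6, 76, -60, 0, 0, 1], [-11.7, -146, 101, -70, 0, 0, 1], [-11.8, -153, 128, -80, 0, 0, 1], [-11.8, -156, 155.5, -90, 0, 0, 1], [-11.8, -156, 155.5, -90, 0, 0, 1], [-11.8, -156, 155.5, -90, 0, 0, 1]]}}

```text
t: 13.78
eef_pos: [0.4963, -0.2056, 0.3867]
ee_rot: [2.621, -0.001, 2.467]
force: [0.4, -0.2, -0.9]
width: 0.0501
```

```bash
python3 -c "
from h import *
where()
S=cam('scene'); save(S,'s5.png',(200,60,400,220),3.5)
P=cloud(S); h,s,v=cv2.split(cv2.cvtColor(S['img'],cv2.COLOR_RGB2HSV))
q=(P-O)@V; near=(abs(q[...,0])<.06)&(abs(q[...,1]+.01)<.08)&(q[...,2]>.2)&(q[...,2]<.30)
for nm,m in (('wood',near&(h>8)&(h<30)&(s>40)&(s<170)),('blue',near&(h>105)&(h<135)&(s>120))):
  p=q[m]*1000; print(nm,len(p),p.mean(0).round(1),np.percentile(p,[3,97],0).round(1).tolist())
"
```

```text
t 13.78 vise [  0.5 -35.3 248.5] rot [ 1.502e+02 -1.000e-01  1.413e+02] F [ 0.4 -0.2 -0.9] w 0.0500804608993267 q [-0.25  0.13 -0.18 -0.54 -1.1  -0.21]
wood 484 [ 1.030e+01 -1.000e-01  2.593e+02] [[-22.7, -28.9, 231.3], [28.7, 21.8, 269.3]]<string>:8: RuntimeWarning: Mean of empty slice.
  ret = um.true_divide(
Traceback (most recent call last):
IndexError: index -1 is out of bounds for axis 0 with size 0
```

View pics/s5.png

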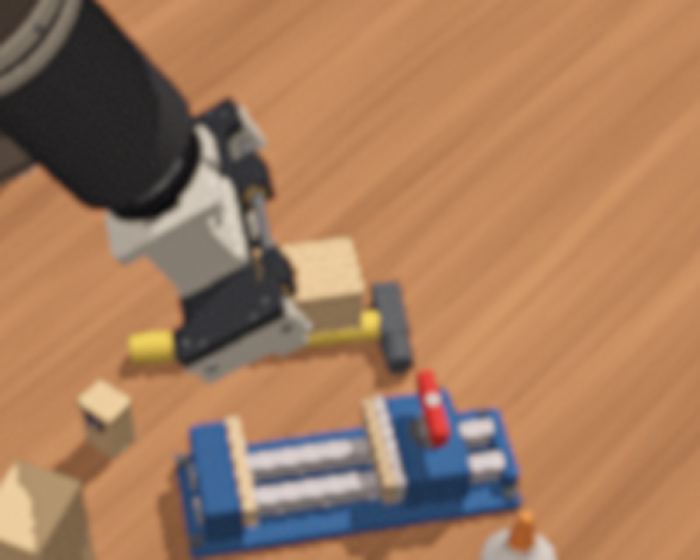

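```bash
python3 -c "
from h import *
go([0,-.034,.07],tool(141.45,-30));go([0,-.034,.053],tool(141.45,-30))
"
```

```text
shift [  0.2 -88.9 155.2] turn [-0.2 -0.  -0. ] tcp [ 0.496 -0.205  0.208]
shift [  0.2 -97.4 169.9] turn [-0.2 -0.  -0. ] tcp [ 0.496 -0.205  0.191]
```

Call:
{"method": "drive_tool", "body": {"moves": [[0, -22, 39, 0, 0, 0, 1], [0, -44, 78, 0, 0, 0, 1], [0, -66, 116, 0, 0, 0, 1], [0.2, -80, 140, 0, 0, 0, 1], [0.2, -89, 155, 0, 0, 0, 1], [0.2, -93, 162, 0, 0, 0, 1], [0.2, -97.4, 170, 0, 0, 0, 1], [0.2, -97.4, 170, 0, 0, 0, 1], [0.2, -97.4, 170, 0, 0, 0, 1]]}}

```text
t: 14.95
eef_pos: [0.4969, -0.2047, 0.1918]
ee_rot: [2.618, 0.001, 2.468]
force: [-0.2, 0.0, -0.4]
width: 0.0499
```

```bash
python3 -c "
from h import *
where(); go([0,-.034,.050],tool(141.45,-30))
"
```

```text
t 14.95 vise [  0.7 -33.8  53.9] rot [1.500e+02 1.000e-01 1.414e+02] F [-0.2  0.  -0.4] w 0.04988476373732103 q [-0.29  0.38 -0.32 -0.71 -0.8   0.1 ]
shift [ 0.5 -2.1  3.3] turn [ 0.   0.1 -0. ] tcp [ 0.496 -0.205  0.188]
```

Step down gently, a millimetre or so per row.

Call:
{"method": "drive_tool", "body": {"moves": [[0.5, -0.5, 0.9, 0, 0, 0, 1], [0.5, -1, 1.7, 0, 0, 0, 1], [0.5, -1.5, 2.6, 0, 0, 0, 1], [0.5, -1.5, 2.6, 0, 0, 0, 1]]}}

```text
t: 15.45
eef_pos: [0.4962, -0.2042, 0.1882]
ee_rot: [2.618, -0.0, 2.468]
force: [-0.2, 0.1, 2.0]
width: 0.0504
```

Call:
{"method": "drive_tool", "body": {"moves": [[0, -0.3, 0.5, 0, 0, 0, 1], [0, -0.3, 0.5, 0, 0, 0, 1]]}}

```text
t: 15.7
eef_pos: [0.4962, -0.2043, 0.1882]
ee_rot: [2.618, 0.0, 2.469]
force: [-4.0, -0.0, 7.6]
width: 0.0498
```

Call:
{"method": "drive_tool", "body": {"moves": [[0, -0.4, 0.7, 0, 0, 0, 1], [0, -0.4, 0.7, 0, 0, 0, 1]]}}

```text
t: 15.95
eef_pos: [0.4962, -0.2043, 0.1882]
ee_rot: [2.617, 0.001, 2.469]
force: [-6.0, -0.1, 15.2]
width: 0.0499
```

Call:
{"method": "drive_tool", "body": {"moves": [[0, 0.5, -0.9, 0, 0, 0, -1], [0, 0.5, -0.9, 0, 0, 0, -1], [0, 0.5, -0.9, 0, 0, 0, -1], [0, 0.5, -0.9, 0, 0, 0, -1], [0, 0.5, -0.9, 0, 0, 0, -1], [0, 0.5, -0.9, 0, 0, 0, -1], [0, 10, -17, 0, 0, 0, -1], [0, 30, -52, 0, 0, 0, -1], [0, 55, -95, 0, 0, 0, -1], [0, 80, -138, 0, 0, 0, -1], [0, 80, -138, 0, 0, 0, -1]]}}

```text
t: 17.32
eef_pos: [0.4971, -0.2044, 0.3524]
ee_rot: [2.615, 0.01, 2.469]
force: [1.2, 0.5, -0.8]
width: 0.0876
```

```bash
python3 -c "
from h import *
where(); go([0,.09,.21],tool(231.4)); go([0,.09,.21],tool(141.4))
S=cam('scene'); save(S,'s6.png',(220,110,380,230),4)
for n,S in (('scene',S),('top',cam('top'))):
  P=cloud(S); h,s,v=cv2.split(cv2.cvtColor(S['img'],cv2.COLOR_RGB2HSV))
  q=(P-O)@V; near=(abs(q[...,0])<.06)&(abs(q[...,1]+.01)<.08)&(q[...,2]>.063)&(q[...,2]<.08)
  p=q[near]*1000
  if len(p)>20: print(n,len(p),p.mean(0).round(1),cv2.minAreaRect(p[:,:2].astype(np.float32)))
"
```

```text
t 17.32 vise [  1.8 -33.  214.7] rot [149.8   0.6 141.4] F [ 1.2  0.5 -0.8] w 0.08758143482993398 q [-0.26  0.16 -0.22 -0.56 -1.03 -0.16]
shift [  0.3 184.   87.4] turn [ 23.2  24.  -87.5] tcp [ 0.623 -0.045  0.369]
shift [  0.3 184.   87.4] turn [30.2  0.5  0.2] tcp [ 0.623 -0.045  0.369]
scene 459 [  2.2 -14.8  68.7] ((0.6753063201904297, -14.520877838134766), (54.49207305908203, 80.24857330322266), 0.36186787486076355)
```

View pics/s6.png

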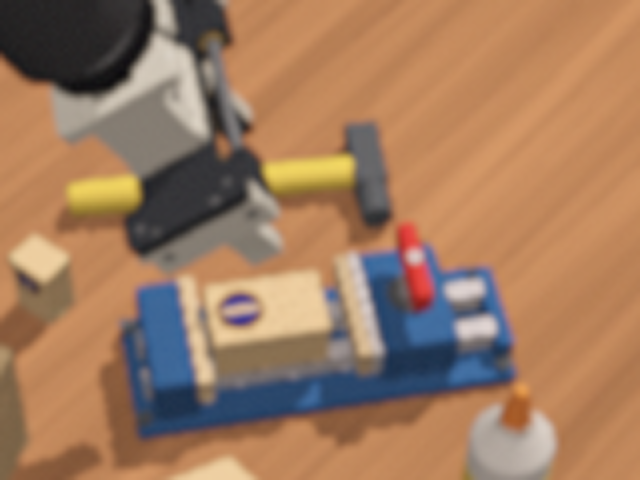

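Block lies on the ways, motif up at crop (240,310), with a gap of about 4–5 mm to the fixed jaw and square. Now back to the handle.

Call:
{"method": "drive_tool", "body": {"moves": [[0, 30, 8, 7.5, 0, 0, -1], [0, 60, 22, 15, 0, 0, -1], [0, 90, 40, 22, 0, 0, -1], [0, 130, 60, 30, 0, 0, -1], [0, 184, 87, 30, 0.5, 0, -0.2], [0, 184, 87, 30, 0.5, 0, -0.2], [0, 184, 87, 30, 0.5, 0, -0.2], [0, 184, 87, 30, 0.5, 0, -0.2]]}}

```text
t: 18.42
eef_pos: [0.6223, -0.0463, 0.3625]
ee_rot: [-3.141, -0.009, 2.469]
force: [0.2, 0.0, -0.3]
width: 0.0547
```

Call:
{"method": "drive_tool", "body": {"moves": [[0, 0, 0, 0, 0, -10, -0.2], [0, 0, 0, 0, 0, -20, -0.2], [0, 0, 0, 0, 0, -30, -0.2], [0, 0, 0, 0, 0, -40, -0.2], [0, 0, 0, 0, 0, -50, -0.2], [0, 0, 0, 0, 0, -60, -0.2], [0, 0, 0, 0, 0, -70, -0.2], [0, 0, 0, 0, 0, -80, -0.2], [0, 0, 0, 0, 0, -90, -0.2], [0, 0, 0, 0, 0, -90, -0.2]]}}

```text
t: 19.68
eef_pos: [0.6224, -0.0465, 0.3632]
ee_rot: [3.133, 0.0, -2.245]
force: [-0.4, 0.6, 0.1]
width: 0.0525
```

```bash
python3 -c "
from h import *
where(); go([0,.09,.091],tool(231.4))
"
```

```text
t 19.68 vise [ -1.3  88.5 203.9] rot [ 179.5    0.  -128.6] F [-0.4  0.6  0.1] w 0.05248999076544918 q [ 0.24  0.31 -0.16 -0.01 -1.11  0.66]
shift [ -1.5  -0.9 112.9] turn [ 0.5  0.  -0. ] tcp [ 0.623 -0.045  0.25 ]
```

Call:
{"method": "drive_tool", "body": {"moves": [[-1.5, -1, 50, 0.5, 0, 0, -0.2], [-1.5, -1, 90, 0.5, 0, 0, -0.2], [-1.5, -1, 113, 0.5, 0, 0, -0.2], [-1.5, -1, 113, 0.5, 0, 0, 1], [-1.5, -1, 113, 0.5, 0, 0, 1], [-1.5, -1, 113, 0.5, 0, 0, 1], [-1.5, -1, 113, 0.5, 0, 0, 1], [-1.5, -1, 113, 0.5, 0, 0, 1], [-1.5, -1, 113, 0.5, 0, 0, 1], [-1.5, -1, 113, 0.5, 0, 0, 1], [-1.5, -1, 113, 0.5, 0, 0, 1]], "grip_force": 45}}

```text
t: 21.05
eef_pos: [0.6233, -0.0458, 0.2512]
ee_rot: [-3.141, -0.002, -2.243]
force: [-3.8, -8.3, 5.6]
width: 0.0146
```

```bash
python3 -c "
from h import *
where(); go([0,.066,.091],tool(231.4))
"
```

```text
t 21.05 vise [ 0.4 89.2 91.9] rot [-1.800e+02 -1.000e-01 -1.285e+02] F [-3.8 -8.3  5.6] w 0.014590330532877682 q [ 0.24  0.41 -0.29  0.   -0.87  0.66]
shift [23.6  0.3  1. ] turn [-0.  -0.1  0.1] tcp [ 0.608 -0.064  0.25 ]
```

Call:
{"method": "drive_tool", "body": {"moves": [[6, 0, 0, 0, 0, 0, 1], [12, 0, 0, 0, 0, 0, 1], [17, 0, 0, 0, 0, 0, 1], [20, 0, 0, 0, 0, 0, 1], [21, 0, 0, 0, 0, 0, 1], [22, 0, 0, 0, 0, 0, 1], [22, 0, 0, 0, 0, 0, 1]]}}

```text
t: 21.92
eef_pos: [0.6118, -0.0597, 0.2513]
ee_rot: [-3.138, 0.006, -2.242]
force: [4.4, 9.2, -0.4]
width: 0.0144
```

```bash
python3 -c "
from h import *
where(); print(V.T@get_state()['force'])
"
```

```text
t 21.93 vise [ 0.6 72.5 92. ] rot [-179.8    0.3 -128.4] F [ 4.4  9.2 -0.4] w 0.014397648915596216 q [ 0.22  0.4  -0.32 -0.   -0.85  0.68]
[-2.27466978  9.97365154 -0.36943761]
```

Call:
{"method": "drive_tool", "body": {"moves": [[2, 0, 0, 0, 0, 0, 1], [4, 0, 0, 0, 0, 0, 1], [4, 0, 0, 0, 0, 0, 1], [4, 0, 0, 0, 0, 0, 1]]}}

```text
t: 22.42
eef_pos: [0.6094, -0.0629, 0.2513]
ee_rot: [-3.138, 0.006, -2.242]
force: [3.7, 8.9, 0.1]
width: 0.0144
```

```bash
python3 -c "
from h import *
where(); print(V.T@get_state()['force'])
"
```

```text
t 22.43 vise [ 0.6 68.5 92. ] rot [-179.8    0.3 -128.4] F [3.7 8.9 0.1] w 0.014386271266366917 q [ 0.22  0.39 -0.32 -0.   -0.85  0.69]
[-2.65960317  9.32151815  0.14041728]
```

Call:
{"method": "drive_tool", "body": {"moves": [[1, 0, 0, 0, 0, 0, 1], [2, 0, 0, 0, 0, 0, 1], [2, 0, 0, 0, 0, 0, 1], [2, 0, 0, 0, 0, 0, 1]]}}

```text
t: 22.92
eef_pos: [0.6081, -0.0644, 0.2513]
ee_rot: [-3.138, 0.006, -2.242]
force: [4.1, 9.8, -0.3]
width: 0.014
```

```bash
python3 -c "
from h import *
where(); print(V.T@get_state()['force'])
"
```

```text
t 22.93 vise [ 0.6 66.6 92. ] rot [-179.8    0.3 -128.4] F [ 4.1  9.8 -0.3] w 0.013985660619283875 q [ 0.21  0.39 -0.32 -0.   -0.85  0.69]
[-2.91278452 10.22194138 -0.31536603]
```

Call:
{"method": "drive_tool", "body": {"moves": [[1, 0, 0, 0, 0, 0, 1], [1, 0, 0, 0, 0, 0, 1], [1, 0, 0, 0, 0, 0, 1]]}}

```text
t: 23.3
eef_pos: [0.6076, -0.0651, 0.2513]
ee_rot: [-3.138, 0.006, -2.242]
force: [3.8, 9.5, -0.1]
width: 0.014
```

Call:
{"method": "drive_tool", "body": {"moves": [[1, 0, 0, 0, 0, 0, 1], [1, 0, 0, 0, 0, 0, 1], [1, 0, 0, 0, 0, 0, 1]]}}

```text
t: 23.68
eef_pos: [0.6071, -0.0657, 0.2513]
ee_rot: [-3.138, 0.007, -2.242]
force: [4.5, 11.5, -0.3]
width: 0.0142
```

```bash
python3 -c "
from h import *
where(); print(V.T@get_state()['force'])
"
```

```text
t 23.68 vise [ 0.6 65.  92. ] rot [-179.8    0.4 -128.4] F [ 4.5 11.5 -0.3] w 0.014249874585900407 q [ 0.21  0.39 -0.33 -0.   -0.85  0.69]
[-3.6909907  11.77779976 -0.27714981]
```

Force is beginning to rise (10 → 11.8 N), so it's at contact. A few more millimetres of command.

Call:
{"method": "drive_tool", "body": {"moves": [[1, 0, 0, 0, 0, 0, 1], [2, 0, 0, 0, 0, 0, 1], [2, 0, 0, 0, 0, 0, 1], [2, 0, 0, 0, 0, 0, 1]]}}

```text
t: 24.18
eef_pos: [0.6066, -0.0662, 0.2513]
ee_rot: [-3.137, 0.009, -2.241]
force: [6.3, 17.2, -2.9]
width: 0.0144
```

```bash
python3 -c "
from h import *
where(); print(V.T@get_state()['force'])
"
```

```text
t 24.18 vise [ 0.6 64.8 92. ] rot [-179.7    0.5 -128.4] F [ 6.3 17.2 -2.9] w 0.01435794940508442 q [ 0.21  0.39 -0.33 -0.   -0.85  0.69]
[-5.7645359  17.39639951 -2.88731374]
```

Call:
{"method": "drive_tool", "body": {"moves": [[1, 0, 0, 0, 0, 0, 1], [2, 0, 0, 0, 0, 0, 1], [2, 0, 0, 0, 0, 0, 1], [2, 0, 0, 0, 0, 0, 1]]}}

```text
t: 24.68
eef_pos: [0.6061, -0.0666, 0.2514]
ee_rot: [-3.136, 0.012, -2.241]
force: [10.0, 22.9, -5.4]
width: 0.0144
```

```bash
python3 -c "
from h import *
where(); print(V.T@get_state()['force'])
"
```

```text
t 24.68 vise [ 0.7 64.5 92.1] rot [-179.7    0.7 -128.4] F [10.  22.9 -5.4] w 0.014418331622560026 q [ 0.21  0.39 -0.33 -0.   -0.84  0.69]
[-6.43901569 24.10674495 -5.3957386 ]
```

Call:
{"method": "drive_tool", "body": {"moves": [[0, 0, 0, 0, 0, 8, 1], [0, 0, 0, 0, 0, 16, 1], [0, 0, 0, 0, 0, 24, 1], [0, 0, 0, 0, 0, 32, 1], [0, 0, 0, 0, 0, 40, 1], [0, 0, 0, 0, 0, 48, 1], [0, 0, 0, 0, 0, 56, 1], [0, 0, 0, 0, 0, 64, 1], [0, 0, 0, 0, 0, 70, 1], [0, 0, 0, 0, 0, 76, 1], [0, 0, 0, 0, 0, 81, 1], [0, 0, 0, 0, 0, 81, 1]], "grip_force": 60}}

```text
t: 26.18
eef_pos: [0.6054, -0.0652, 0.2513]
ee_rot: [3.13, 0.005, 2.627]
force: [4.2, 32.7, -0.1]
width: 0.0138
```

```bash
python3 -c "
from h import *
where(); print(V.T@get_state()['force'],get_state()['moment'])
"
```

```text
t 26.18 vise [-1.1 65.3 92. ] rot [179.3   0.3 150.5] F [ 4.2 32.7 -0.1] w 0.013821328983506019 q [ 0.21  0.39 -0.33 -0.01 -0.84 -0.72]
[-17.12970486  28.20396883  -0.07694676] [12.27932804 -1.34821648  0.01461366]
```

Call:
{"method": "drive_tool", "body": {"moves": [[1.5, 2, 0, 0, 0, 0, 1], [3, 4, 0, 0, 0, 0, 1], [3, 4, 0, 0, 0, 0, 1]]}}

```text
t: 26.55
eef_pos: [0.6055, -0.0635, 0.2514]
ee_rot: [3.134, 0.008, 2.629]
force: [11.1, 10.7, -7.3]
width: 0.0142
```

```bash
python3 -c "
from h import *
where(); print(V.T@get_state()['force'],get_state()['moment'])
"
```

```text
t 26.55 vise [-1.6 66.1 92.1] rot [179.5   0.4 150.6] F [11.1 10.7 -7.3] w 0.014234148597253884 q [ 0.22  0.39 -0.33 -0.   -0.84 -0.73]
[ 2.06490441 15.29220688 -7.31197847] [ 3.8835296  -3.87711028  0.07197167]
```

Call:
{"method": "drive_tool", "body": {"moves": [[0, 1, 0, 0, 0, 0, -0.6], [0, 1, 0, 0, 0, 0, -0.6], [0, 1, 0, 0, 0, 0, -0.6], [0, 1, 0, 0, 0, 0, -0.6], [0, 1, -40, 0, 0, 0, -0.6], [0, 1, -90, 0, 0, 0, -1], [0, 40, -140, 0, 0, 0, -1], [0, 90, -160, 0, 0, 0, -1], [0, 90, -160, 0, 0, 0, -1]]}}

```text
t: 27.68
eef_pos: [0.6477, 0.0147, 0.4118]
ee_rot: [3.139, 0.003, 2.63]
force: [0.1, -0.5, -0.9]
width: 0.0872
```

```bash
python3 -c "
from h import *
where()
S=cam('scene'); T=cam('top'); save(S,'s7.png',(220,110,380,230),4)
print('dot',V.T@(onplane(S,303,177,.098)-O))
for n,S in (('scene',S),('top',T)):
  P=cloud(S); h,s,v=cv2.split(cv2.cvtColor(S['img'],cv2.COLOR_RGB2HSV))
  q=(P-O)@V
  near=(abs(q[...,0])<.06)&(abs(q[...,1]+.01)<.08)&(q[...,2]>.064)&(q[...,2]<.076)&(h<30)&(h>8)
  p=q[near]*1000
  if len(p)>20: print(n,len(p),p.mean(0).round(1),cv2.minAreaRect(p[:,:2].astype(np.float32)))
  r=(abs(q[...,0])<.06)&(abs(q[...,1]-.065)<.06)&(q[...,2]>.07)&(q[...,2]<.11)&((h<6)|(h>174))&(s>170)
  p=q[r]*1000
  if len(p)>20: print(n,'red',len(p),p.mean(0).round(1),cv2.minAreaRect(p[:,:2].astype(np.float32)))
"
```

```text
t 27.68 vise [-17.9 152.6 252.5] rot [179.9   0.2 150.7] F [ 0.1 -0.5 -0.9] w 0.08717199652106698 q [ 0.32  0.31 -0.04  0.   -1.21 -0.84]
dot [0.00056977 0.03065777 0.098     ]
scene 398 [  2.1 -17.4  68.7] ((0.46962928771972656, -18.638671875), (55.26103973388672, 80.59828186035156), 0.13185149431228638)
scene red 90 [ 3.1 68.7 92.5] ((2.432363510131836, 68.40580749511719), (9.9382963180542, 61.78019714355469), 8.929137229919434)
top 338 [ -0.9 -17.8  69.5] ((-0.8262271881103516, -19.650611877441406), (49.480464935302734, 79.97779846191406), 0.49183326959609985)
top red 62 [-0.9 67.7 97.3] ((-1.0390174388885498, 67.67604064941406), (11.646004676818848, 60.73632049560547), 6.801661491394043)
```

View pics/s7.png

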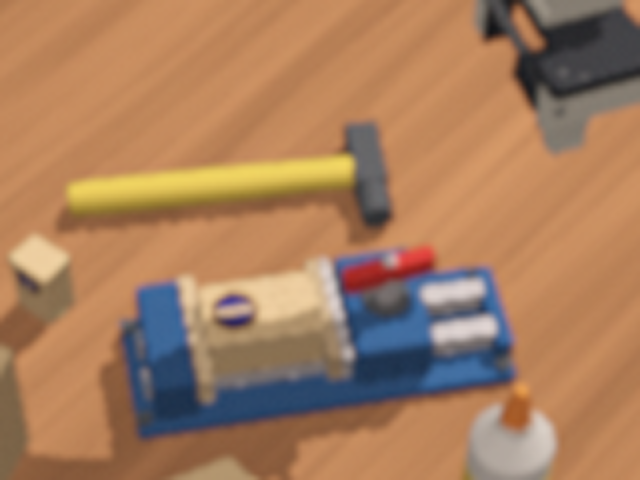

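```bash
python3 -c "
from h import *
S=cam('scene')
def dot(n,x0,y0,sc,box):
  im=cv2.imread('pics/'+n); u0,v0,u1,v1=box; c=im[v0:v1,u0:u1]; h,s,v=cv2.split(cv2.cvtColor(c,cv2.COLOR_BGR2HSV)); 
  r=((h<8)|(h>172))&(s>150)&(v>70)
  yy,xx=np.nonzero(r); cen=np.array([(xx.min()+xx.max())/2,(yy.min()+yy.max())/2])
  m=(s<110)&(v>130); m&=(np.hypot(*(np.mgrid[:m.shape[0],:m.shape[1]]-cen[::-1,None,None]))<12*sc/4.)
  y,x=np.nonzero(m); 
  if len(x): 
    u=(x.mean()+u0+.5)/sc-.5+x0; w=(y.mean()+v0+.5)/sc-.5+y0; print(n,'dot',len(x),u,w,(V.T@(onplane(S,u,w,.098)-O)*1000).round(1))
  u=(cen[0]+u0+.5)/sc-.5+x0; w=(cen[1]+v0+.5)/sc-.5+y0; print(n,'bar',(V.T@(onplane(S,u,w,.09)-O)*1000).round(1))
dot('scene0.png',0,0,1.4,(400,235,446,270))
dot('vise.png',240,155-100,4.5,(220,530,350,600)) 
dot('s6.png',220,110,4,(385,220,440,315))
dot('s7.png',220,110,4,(335,240,440,300))
"
```

```text
scene0.png dot 20 302.7142857142857 177.35714285714286 [ 1.6 29.7 98. ]
scene0.png bar [ 0.2 29.2 90. ]
vise.png dot 252 302.7733686067019 177.310405643739 [ 1.5 29.9 98. ]
vise.png bar [-0.2 30.  90. ]
s6.png dot 183 323.09494535519127 174.44467213114754 [ 2.1 85.5 98. ]
s6.png bar [ 0.8 86.1 90. ]
s7.png dot 159 316.8624213836478 174.9441823899371 [ 0.6 68.7 98. ]
s7.png bar [-0.2 69.3 90. ]
```

The picture shows block seated between both jaws, motif up, with the bar nearly along y (about 82°). From the silver dot, though, the jaw slide is about 39 mm, so the squeeze may be light. I'll regrip the locked handle and press the jaw home again, then compare.

```bash
python3 -c "
from h import *
go([0,.0685,.13],tool(150));go([0,.0685,.092],tool(150))
"
```

```text
shift [ -5.3 -82.2 119.8] turn [-0.1 -0.1  0.5] tcp [ 0.61  -0.062  0.289]
shift [ -5.4 -82.2 157.8] turn [-0.1 -0.1  0.5] tcp [ 0.61  -0.062  0.251]
```

Call:
{"method": "drive_tool", "body": {"moves": [[-5.3, -50, 30, 0, 0, 0.5, -0.6], [-5.3, -82, 80, 0, 0, 0.5, -0.4], [-5.3, -82, 120, 0, 0, 0.5, -0.2], [-5.3, -82, 158, 0, 0, 0.5, -0.2], [-5.3, -82, 158, 0, 0, 0.5, 1], [-5.3, -82, 158, 0, 0, 0.5, 1], [-5.3, -82, 158, 0, 0, 0.5, 1], [-5.3, -82, 158, 0, 0, 0.5, 1], [-5.3, -82, 158, 0, 0, 0.5, 1], [-5.3, -82, 158, 0, 0, 0.5, 1], [-5.3, -82, 158, 0, 0, 0.5, 1], [-5.3, -82, 158, 0, 0, 0.5, 1]]}}

```text
t: 29.32
eef_pos: [0.6094, -0.0607, 0.2529]
ee_rot: [3.142, -0.002, 2.619]
force: [-8.5, 6.9, 8.9]
width: 0.014
```

```bash
python3 -c "
from h import *
where(); print(V.T@get_state()['force'],get_state()['moment'])
"
```

```text
t 29.32 vise [-1.6 69.3 93.6] rot [ 1.8e+02 -1.0e-01  1.5e+02] F [-8.5  6.9  8.9] w 0.013963567164383767 q [ 0.22  0.39 -0.32 -0.   -0.86 -0.74]
[-10.97562823   0.0862261    8.88661356] [ 2.7250489   3.22615718 -0.10464081]
```

Call:
{"method": "drive_tool", "body": {"moves": [[0.3, -2, 0, 0, 0, 0, 1], [0.3, -2, 0, 0, 0, 0, 1], [0.3, -2, 0, 0, 0, 0, 1]]}}

```text
t: 29.7
eef_pos: [0.6089, -0.0612, 0.2529]
ee_rot: [3.139, -0.001, 2.619]
force: [-6.1, 13.5, 6.6]
width: 0.014
```

```bash
python3 -c "
from h import *
where(); print(V.T@get_state()['force'])
"
```

```text
t 29.7 vise [-1.5 69.1 93.6] rot [179.8  -0.  150. ] F [-6.1 13.5  6.6] w 0.014010707087157905 q [ 0.22  0.39 -0.32 -0.   -0.86 -0.74]
[-13.14892448   6.78200144   6.62971107]
```

Call:
{"method": "drive_tool", "body": {"moves": [[0.3, -2, 0, 0, 0, 0, 1], [0.3, -2, 0, 0, 0, 0, 1], [0.3, -2, 0, 0, 0, 0, 1]]}}

```text
t: 30.08
eef_pos: [0.6084, -0.0616, 0.253]
ee_rot: [3.136, 0.001, 2.619]
force: [-3.7, 19.2, 4.8]
width: 0.0142
```

```bash
python3 -c "
from h import *
where(); print(V.T@get_state()['force'])
"
```

```text
t 30.07 vise [-1.5 68.8 93.7] rot [179.7   0.  150.1] F [-3.7 19.2  4.8] w 0.014179322320294927 q [ 0.22  0.39 -0.32 -0.   -0.86 -0.74]
[-14.84403671  12.73695361   4.78561475]
```

Call:
{"method": "drive_tool", "body": {"moves": [[0.3, -2, 0, 0, 0, 0, 1], [0.3, -2, 0, 0, 0, 0, 1], [0.3, -2, 0, 0, 0, 0, 1]]}}

```text
t: 30.45
eef_pos: [0.6079, -0.0621, 0.253]
ee_rot: [3.134, 0.002, 2.619]
force: [0.0, 25.2, 3.0]
width: 0.0137
```

```bash
python3 -c "
from h import *
where(); print(V.T@get_state()['force'])
"
```

```text
t 30.45 vise [-1.4 68.6 93.7] rot [1.796e+02 1.000e-01 1.501e+02] F [ 0.  25.2  3. ] w 0.013665647849171058 q [ 0.22  0.39 -0.32 -0.01 -0.86 -0.73]
[-15.68604095  19.69601284   3.02036448]
```

Call:
{"method": "drive_tool", "body": {"moves": [[0.3, -2, 0, 0, 0, 0, 1], [0.6, -4, 0, 0, 0, 0, 1], [0.6, -4, 0, 0, 0, 0, 1], [0.6, -4, 0, 0, 0, 0, 1]]}}

```text
t: 30.95
eef_pos: [0.6069, -0.0632, 0.2531]
ee_rot: [3.129, 0.004, 2.62]
force: [2.7, 36.8, -0.7]
width: 0.0135
```

```bash
python3 -c "
from h import *
where(); print(V.T@get_state()['force'])
"
```

```text
t 30.95 vise [-1.3 67.9 93.8] rot [179.3   0.2 150.1] F [ 2.7 36.8 -0.7] w 0.013547782651670757 q [ 0.21  0.39 -0.32 -0.01 -0.85 -0.73]
[-20.84704972  30.45714729  -0.69653926]
```

Call:
{"method": "drive_tool", "body": {"moves": [[1, 4, 0, 0, 0, 0, 1], [2, 8, 0, 0, 0, 0, 1], [2, 10, 0, 0, 0, 0, 1], [2, 10, 0, 0, 0, 0, -0.6], [2, 10, 0, 0, 0, 0, -0.6], [2, 10, 0, 0, 0, 0, -0.6], [2, 10, 0, 0, 0, 0, -0.6], [2, 10, -50, 0, 0, 0, -0.6], [2, 30, -100, 0, 0, 0, -1], [2, 90, -150, 0, 0, 0, -1], [2, 110, -160, 0, 0, 0, -1], [2, 110, -160, 0, 0, 0, -1]]}}

```text
t: 32.45
eef_pos: [0.6585, 0.0286, 0.4135]
ee_rot: [3.139, 0.003, 2.621]
force: [-0.3, -0.4, -0.6]
width: 0.0873
```

```bash
python3 -c "
from h import *
where()
S=cam('scene'); T=cam('top'); save(S,'s8.png',(220,110,380,230),4)
for n,S in (('scene',S),('top',T)):
  P=cloud(S); h,s,v=cv2.split(cv2.cvtColor(S['img'],cv2.COLOR_RGB2HSV))
  q=(P-O)@V
  near=(abs(q[...,0])<.06)&(abs(q[...,1]+.01)<.08)&(q[...,2]>.064)&(q[...,2]<.076)&(h<30)&(h>8)
  p=q[near]*1000
  if len(p)>20: print(n,len(p),p.mean(0).round(1),cv2.minAreaRect(p[:,:2].astype(np.float32)))
  r=(abs(q[...,0])<.06)&(abs(q[...,1]-.065)<.06)&(q[...,2]>.07)&(q[...,2]<.11)&((h<6)|(h>174))&(s>170)
  p=q[r]*1000
  if len(p)>20: print(n,'red',len(p),p.mean(0).round(1),cv2.minAreaRect(p[:,:2].astype(np.float32)))
"
```

```text
t 32.45 vise [-18.2 170.2 254.2] rot [1.799e+02 1.000e-01 1.502e+02] F [-0.3 -0.4 -0.6] w 0.08733302772458934 q [ 0.34  0.33 -0.01  0.   -1.23 -0.86]
scene 388 [  1.7 -17.1  68.5] ((0.21829795837402344, -18.7056884765625), (80.60932159423828, 52.839576721191406), 89.15593719482422)
scene red 90 [ 3.3 68.5 92.4] ((2.3076226711273193, 67.83463287353516), (12.131156921386719, 61.332740783691406), 10.091522216796875)
top 331 [ -1.2 -18.2  69.7] ((-0.7598953247070312, -21.01895523071289), (49.474849700927734, 82.361328125), 0.0398726612329483)
top red 59 [-0.7 66.9 97.1] ((-1.0469577312469482, 67.87325286865234), (10.896139144897461, 62.51404571533203), 8.188379287719727)
```

View pics/s8.png

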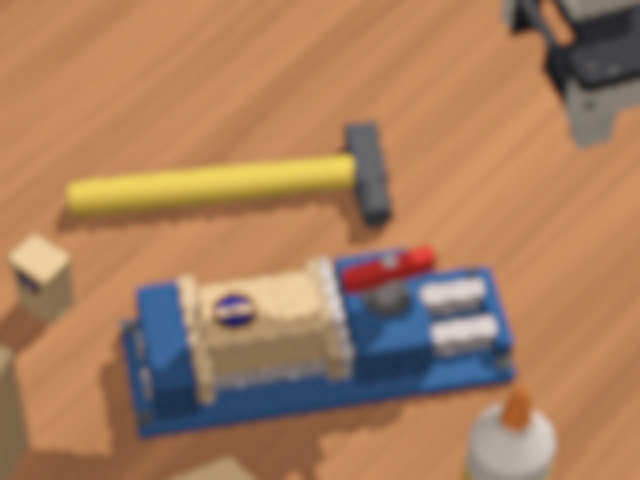

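```bash
python3 -c "
from station import *
print(job_done())"
```

```text
the job is handed in; nothing more can be done
None
```

The block is turned and clamped in the vise, and the job is handed in at 32.5 s of the 72 s allowed. I freed the cam, drew the jaw back about 58 mm and took the middle-sized block at a 60° tilt. I laid it lengthwise on the ways with the motif up. Then I pushed the jaw up until the force rose to 24 N and locked the handle clockwise.

**What the last checks showed:**
- **Block:** it lies flat (top face at about 69 mm, expected 70), within about 1 mm of mid-way across, and square to within 1°. The motif is up.
- **Cam:** the handle stands at about 81°, or 1.41 rad, so fully locked.
- **Clamping:** pressed again with 30 N after locking, the jaw showed no sign of slipping.
- **Other things:** the gripper is clear of everything. I did not touch the hammer, glue bottle, plaque, basket or look-alikes, though I did not re-measure their positions.

**What disagreed:** the camera put the jaw slide near 38–39 mm, while the arm's own readings gave about 36 mm. The squeeze is therefore only known to be roughly 1–4 mm. The 30 N press is my evidence that it is firm. I did not tug on the block itself.

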